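Rock the stuck locating block out of the assembly jig

TASK

The upright locating block is stuck in the wooden jig: two friction-tight keepers grip over its foot, so pulling straight up does not free it. Take it by its head, rock it well over to one side and then well over to the other, with its foot still down in the pocket, until both keepers are pushed back, then lift it straight out and finish holding it still and upright in the gripper, its foot about two centimetres clear above the jig and over its pocket. Do not lift it much higher than that at any time, and leave the mallet, the bored block and the caliper alone.

Things in the scene. Friction and masses are not known exactly. Their poses are not given: they have to be found in the camera images.
- jig: Low wooden fixture, immovable: base board 180 x 96 x 8 mm with a 150 mm long channel, 61 mm wide over its two rails, whose tops are 48 mm above the table. Origin: centre of its underside, on the table; x along the channel, y across, z up. The pocket in its middle is 28 mm along x, 33 mm along y, with a groove 16 mm wide along its floor, 8 mm above the table; in the channel on either side of it slides a keeper.
- pocket_mouth (a point): Middle of the pocket's mouth, level with the tops of the jig's rails (48 mm above the table); axes as the jig's. The keepers on either side are 30 mm wide blocks, their tops level with the rails, their undersides 26 mm above the table.
- locating_block: Loose pale wooden block, 94 mm tall, about 90 g, standing in the jig's pocket, its x axis along the jig's x (it leans freely by a few degrees). Origin: centre of the underside of its foot, at the start 8 mm above the table; z up its length. Above the foot a web 9 mm thick along x and 30 mm along y rises to 48 mm, then the head, 18 mm along x, 36 mm along y, up to 94 mm.
- block_foot (a point): Centre of the underside of the block's foot (same as its origin). The foot, 20 mm along x, 30 mm along y, is round underneath (radius 7 mm) so that the block rocks about a line along y 7 mm above this point, towards the jig's +x and -x. Its flat shoulders, 14 mm up, reach nearly 5 mm under each keeper at the start, with 4 mm of play below it.
- block_head (a point): Middle of the block's head, 71 mm above the underside of the foot: the place to grip, 18 mm thick along x, 36 mm wide along y. Leaning the block about 11 degrees to a side makes its web push that side's keeper just clear of the foot; 16 degrees pushes it well clear.
- keeper_a (a joint): The keeper on the jig's +x side: how far it has slid outward, m; 0 = in (its inner face 5.3 mm from the pocket's middle), 0.009 = fully back; above about 0.006 it is clear of the foot of a centred block. About 9 N moves it and it stays where it is left.
- keeper_b (a joint): The keeper on the jig's -x side, likewise; grows outward (towards -x).
- mallet: Bystander: small wooden mallet, 187 x 72 x 38 mm, lying on the table to the left. Origin: centre of its underside.
- bored_block: Bystander: wooden block 42 x 56 x 30 mm with a bored hole, behind the jig. Origin: centre of its underside.
- slide_caliper: Bystander: steel caliper 58 x 170 x 10 mm, lying on the right. Origin: centre of its underside.
Things that resemble listed ones, but are neither listed nor needed, are in the scene too. Leave any red look-alike of the locating_block alone. What is shaped like the jig but black is not meant.

How it is judged:
On the way, in this order (a step that is already met when the one before it is completed fails the run):
1. the block is leant to one side, foot still down in the pocket, and has pushed that side's keeper at least 4 mm back (value of joint any of keeper_a, keeper_b above 0.004 m and angle between locating_block's own z axis and vertical above 0.12 rad and z of block_foot in the frame of pocket_mouth below -0.025 m).
2. then it is leant to the other side, foot still down, until both keepers are at least 4 mm back (value of joint each of keeper_a, keeper_b above 0.004 m and angle between locating_block's own z axis and vertical above 0.12 rad and z of block_foot in the frame of pocket_mouth below -0.025 m).
At the end, for the whole second after the job is handed in: The gripper holds the locating block still (below 3 cm/s), within 0.2 rad of upright, touching no part of the jig, its foot 6 to 45 mm above the jig's top and within 30 mm sideways of the pocket's middle; both keepers stay at least 4 mm back (z of block_foot in the frame of pocket_mouth between 0.006 and 0.045 m and horizontal distance between block_foot and pocket_mouth below 0.03 m and angle between locating_block's own z axis and vertical below 0.2 rad and contact force between the fingers and locating_block above 1 N and contact force between jig and locating_block below 0.1 N and linear speed of locating_block below 0.03 m/s and value of joint each of keeper_a, keeper_b above 0.004 m); the arm keeps its last pose, push and grip.
It fails at once if the block is yanked or lifted far above the jig (foot more than 80 mm above its top) (z of block_foot in the frame of pocket_mouth above 0.08 m).
It fails at once if the mallet, the bored block or the caliper is moved by more than 20 mm (distance of any of mallet, bored_block, slide_caliper from where it was at the start of the episode above 0.02 m).
It also fails if it takes over 48 s, if anything falls off the work surface, if the arm or the gripper's body presses on something with over 40 N, if the wrist force passes 120 N, or if a joint passes its speed limit or range.

ROBOT

A 7-joint arm with a two-finger parallel gripper is mounted at the origin on a cart in front of the work surface, level with it; the furniture and walls round the work are solid. World frame = base frame: x ahead of the robot, y to its left, z up, the work surface at z = 0. Lengths are in m, angles in rad, forces in N, time in s.
With the tool pointing down it reaches from about 0.4 to 0.85 m from the base axis. Payload 4.5 kg.
Tool frame: the origin (TCP) lies midway between the tips of the shut fingers; the grasp point (between the pads) lies 19 mm behind it; x points along the fingers, y is the direction in which the jaws open and shut, and the axes are right-handed (so a half turn about x gives the same grasp; the last joint's range is limited). The gripper opens to 88 mm and grips with 3 to 60 N. Pads are 18 mm wide; open, the fingers measure 123 mm over their backs; the gripper's body (75 mm by 187 mm) begins 45 mm behind the grasp point.
Start: joints at [1.336, 0.689, -0.195, 1.565, 0.157, 0.902, -0.215], TCP at [0.166, -0.603, 0.215] pointing down, gripper open.
Joint ranges: [-3.01, 3.01], [-0.46, 2.08], [-1.47, 1.51], [0.13, 2.56], [-1, 4.14], [0.04, 2.09], [-2.66, 2.66]. Speed limits (rad/s): [2.57, 2.57, 3.14, 3.14, 3.14, 3.14, 3.14].

INTERFACE

Orientations are given as a unit quaternion [x, y, z, w].
In Python, from plant import r gives the robot as it stands.
- The arm moves only by the tool arm_command, never from a script. Its argument "plan" is a list of rows, each a list of 5 numbers: the finger opening in m, from 0 to 0.0881, then the shift along the tool's x, y, z in m, then the turn about the tool's x in rad. In form: [[grip, dx, dy, dz, roll], ...]. A call has 1 to 12 rows; each row shifts and turns the commanded pose from where the row before left it, along the tool's axes as they then stand; what a row does not reach is not made up. A row lasts 1/8 s, in which the tool goes at most 62.5 mm and 10.7 degrees, less where a joint would pass 70% of its speed; a pose out of reach is approached as far as the arm can. A call is refused whole if a number of a shift passes 0.0625 or a number of a turn 0.188, either way. A call with a gripper value outside its range is refused whole. The fingers move at their own pace and stop on an object; "force" is the grip in N (left out, the last holds). Time passes only in rows, so rows that do not move let the fingers close. It gives the time, the measured TCP pose, the force and the opening at its end, in the units of the state.
- r.get_state(): the state, without advancing time (a new reading comes with each control period).
- r.snapshot(name): name is "scene" or "top" or "wrist"; returns (picture, depth): 384x512x3 uint8, red, green, blue; 384x512 float32, m along the optical axis (not along the pixel's ray), 0 where there is no reading.
- r.calibration(name): a dict with "fx", "fy", "cx", "cy" (pixels), "eye" and "orientation" of the camera in the world; the wrist camera has in their place "mount" (4x4, takes a point from camera to tool coordinates, whose origin is the TCP and whose axes are the tool frame's). Camera axes: x right, y down, z forward; pixel columns grow to the right and rows downward; lengths in m; the calibration is good to about 2 mm. A picture is of the moment at which its call begins: read the wrist's pose just before it. calibration takes no time and is no camera call.
- r.finish_job(): hands the job in, once; it reports no verdict.
The state is a dict: "clock": time; "q": joint angles; "qd": joint speeds; "joint_torque": joint torques, N m; "tool_pos": TCP position; "eef_rot": TCP orientation; "contact_force": force on the tool from outside, world axes, zero at the start; "moment": the same for the moment, N m; "opening": opening from 0.0 (shut) to 1.0 (fully open).
Only numpy, scipy, OpenCV 4.12 (cv2) and the standard library are available. Lean on these libraries where they do the work, as an engineer would, in place of code of your own. Each camera call takes 0.05 s, during which the arm holds its last target.

## Working session

There is one attempt and no reset: what is moved stays moved. The work goes in short steps, Python scripts to look and compute and a tool call to move; the robot and the scene stay as the last step left them, time stands still between calls to the robot, and variables do not carry over. Pictures are saved under pics/ and viewed, and the job is handed in when it is done.

Besides the shell and the picture viewer there is one more tool, called after "Call:" as name([rows], argument=value, ...), one row to a line, values as JSON. arm_command: Moves the arm, as the interface text tells. Its arguments: {"type":"object","properties":{"plan":{"type":"array","items":{"type":"array","items":{"type":"number"}}},"force":{"type":"number"}},"required":["plan"]}

```bash
mkdir -p pics; ls
python3 - <<'E'
from plant import r
import cv2,numpy as np
s=r.get_state();print({k:np.round(v,4).tolist() for k,v in s.items()})
for n in ["scene","top"]:
    p,d=r.snapshot(n);cv2.imwrite(f"pics/{n}0.png",p[:,:,::-1]);np.save(f"pics/{n}0.npy",d)
    print(n,r.calibration(n))
print(r.calibration("wrist"))
E
```

```text
pics
{'clock': 0.0, 'q': [1.3358, 0.69, -0.1945, 1.5663, 0.1573, 0.9025, -0.2151], 'qd': [0.0012, 0.0001, -0.0003, 0.0001, -0.0, 0.0018, 0.001], 'joint_torque': [-0.0001, -52.7565, -1.2669, -15.343, -0.0526, 0.0065, 0.0002], 'tool_pos': [0.1657, -0.6019, 0.214], 'eef_rot': [-0.7006, -0.0954, 0.7009, -0.0941], 'contact_force': [0.209, -0.223, -0.3116], 'moment': [0.0159, 0.0099, -0.0204], 'opening': 0.9994}
scene {'fx': 469.12258718581234, 'fy': 469.12258718581234, 'cx': 254.9513509469261, 'cy': 193.56363612967525, 'eye': array([-0.20458817,  0.36736332,  1.03703301]), 'orientation': array([-0.51065205,  0.78461992, -0.29664153,  0.18870578])}
top {'fx': 455.15765484609193, 'fy': 455.15765484609193, 'cx': 260.13973310533714, 'cy': 195.17554854074126, 'eye': array([ 0.30220701, -0.00467943,  1.24127853]), 'orientation': array([-0.69836878,  0.70893084, -0.06176701,  0.07670037])}
{'fx': 272.45252173638835, 'fy': 272.45252173638835, 'cx': 262.6429007203754, 'cy': 189.125948072781, 'mount': array([[ 6.08929639e-04, -3.18719492e-01,  9.47848888e-01,
        -1.69409443e-01],
       [ 9.99999758e-01, -1.26139684e-04, -6.84848266e-04,
        -1.18826130e-03],
       [ 3.37835851e-04,  9.47849075e-01,  3.18719338e-01,
        -8.37156478e-02],
       [ 0.00000000e+00,  0.00000000e+00,  0.00000000e+00,
         1.00000000e+00]])}
```

View pics/scene0.png

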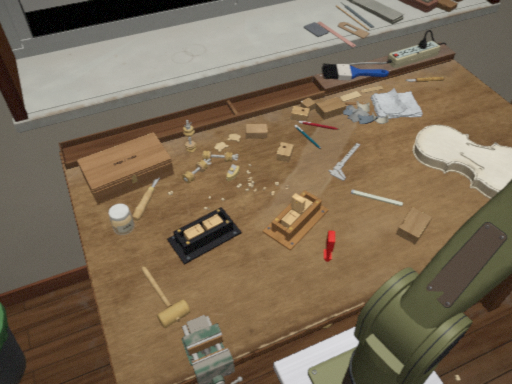

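View pics/top0.png

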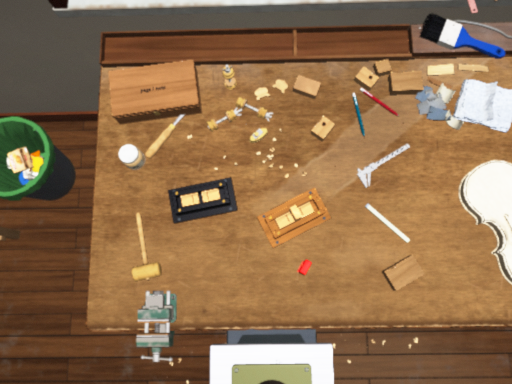

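The wooden jig is at top (294,215) and scene (298,218). The black jig at top (202,200) is a decoy, and so is the red block at top (305,267). The tan jig with the pale block in it fits the description. I'll confirm that in an enlarged crop and measure it.

```bash
cat > h.py <<'E'
import numpy as np,cv2
from scipy.spatial.transform import Rotation as R
def cloud(c,d,eye=None,Rm=None):
    v,u=np.mgrid[0:384,0:512]
    P=np.stack([(u-c['cx'])/c['fx']*d,(v-c['cy'])/c['fy']*d,d],-1)
    if Rm is None: Rm=R.from_quat(c['orientation']).as_matrix();eye=c['eye']
    return P@Rm.T+eye
E
python3 - <<'E'
from plant import r
from h import *
a=cv2.imread('pics/top0.png')[170:260,240:350];b=cv2.imread('pics/scene0.png')[180:260,250:350]
cv2.imwrite('pics/crop1.png',np.hstack([cv2.resize(a,(390,380),interpolation=2),cv2.resize(b,(400,380),interpolation=2)]))
for n in ["top","scene"]:
    d=np.load(f'pics/{n}0.npy');W=cloud(r.calibration(n),d)
    z=W[...,2]
    sub=np.zeros_like(z,bool)
    if n=="top": sub[170:260,240:350]=1
    else: sub[180:260,255:335]=1
    print(n,'table z',np.median(z[sub]))
    hs=cv2.cvtColor(cv2.imread(f'pics/{n}0.png'),cv2.COLOR_BGR2HSV)
    for lo,hi in [(0.004,0.02),(0.035,0.06),(0.08,0.13)]:
        m=sub&(z>lo)&(z<hi)&(hs[...,0]>5)
        k,l,st,ce=cv2.connectedComponentsWithStats(m.astype(np.uint8))
        if k<2: continue
        i=1+np.argmax(st[1:,4]);q=W[l==i]
        rr=cv2.minAreaRect((q[:,:2]*1000).astype(np.float32))
        print(lo,len(q),np.round(q.mean(0),4),rr)
E
```

```text
top table z 0.0015554654310452332
0.004 931 [ 0.477  -0.068   0.0089] ((486.7889709472656, -72.01509094238281), (106.29327392578125, 184.7240753173828), 28.45600128173828)
0.035 1072 [ 0.483  -0.0709  0.0481] ((484.7836608886719, -71.20645141601562), (61.598331451416016, 150.36878967285156), 26.34065818786621)
0.08 114 [ 0.4831 -0.0706  0.1007] ((484.050048828125, -70.93762969970703), (35.74400329589844, 17.9289493560791), 26.190507888793945)
scene table z 0.0022516360046855866
0.004 672 [ 0.4491 -0.0525  0.0092] ((482.0904541015625, -66.68473052978516), (103.29102325439453, 180.2865753173828), 27.166210174560547)
0.035 886 [ 0.4723 -0.0621  0.047 ] ((480.7593994140625, -68.62028503417969), (62.95359420776367, 154.32408142089844), 26.094362258911133)
0.08 137 [ 0.4777 -0.0665  0.0968] ((480.45745849609375, -68.15028381347656), (36.731544494628906, 22.66250228881836), 27.75733757019043)
```

View pics/crop1.png

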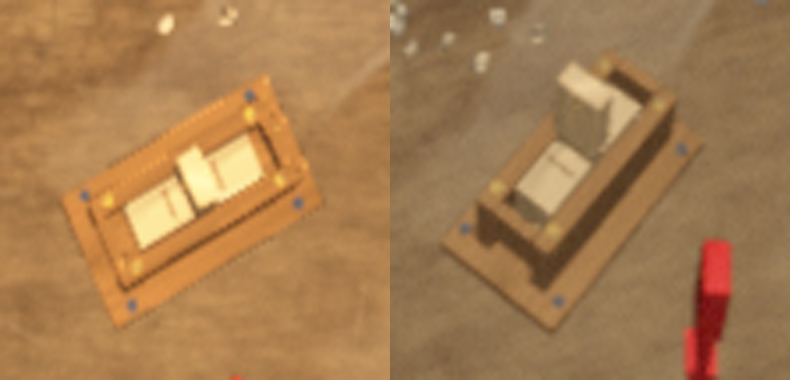

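Confirmed: the tan jig with the pale upright head. Its head measures 36x18 mm with the top at about 0.100, and the rails measure 150x61 mm, both as given. I'll work out the approach in tool axes. The jaws should close across the jig's y so the block can pivot between the pads.

```bash
cat >> h.py <<'E'
def plan(r,target,yaw_deg):
    "shift in tool axes and roll needed so that tool y || (cos,sin)yaw (mod pi)"
    s=r.get_state();Rt=R.from_quat(s['eef_rot']).as_matrix()
    d=Rt.T@(np.array(target)-s['tool_pos'])
    yl=Rt.T@np.array([np.cos(np.radians(yaw_deg)),np.sin(np.radians(yaw_deg)),0])
    roll=np.arctan2(yl[2],yl[1]); alt=roll-np.pi*np.sign(roll)
    print('t',round(s['clock'],2),'tcp',np.round(s['tool_pos'],4),'\naxes cols\n',np.round(Rt,3),'\nd',np.round(d,4),'roll',roll,alt,'q',np.round(s['q'],2),'F',np.round(s['contact_force'],2),'open',s['opening'])
    return Rt,d
E
python3 - <<'E'
from plant import r
from h import *
plan(r,[0.4825,-0.0697,0.20],26.2)
E
```

```text
t 0.1 tcp [ 0.1658 -0.602   0.2141] 
axes cols
 [[-0.001  0.266 -0.964]
 [ 0.001 -0.964 -0.266]
 [-1.    -0.002  0.   ]] 
d [ 0.0147 -0.429  -0.4467] roll -1.7592219983704465 1.3823706552193467 q [ 1.34  0.69 -0.19  1.57  0.16  0.9  -0.22] F [ 0.07  0.05 -0.1 ] open 1.0003768654899594
```

Call:
arm_command([
  [0.088, 0, -0.036, -0.037, 0],
  [0.088, 0, -0.036, -0.037, 0],
  [0.088, 0, -0.036, -0.037, 0],
  [0.088, 0, -0.036, -0.037, 0],
  [0.088, 0, -0.036, -0.037, 0],
  [0.088, 0, -0.036, -0.037, 0],
  [0.088, 0, -0.036, -0.037, 0],
  [0.088, 0, -0.036, -0.037, 0],
  [0.088, 0, -0.036, -0.037, 0],
  [0.088, 0, -0.036, -0.037, 0],
  [0.088, 0, -0.036, -0.037, 0],
  [0.088, 0, -0.033, -0.04, 0],
], force=15)

```text
clock: 1.6
tool_pos: [0.4833, -0.0687, 0.2146]
eef_rot: [-0.7, -0.095, 0.701, -0.095]
contact_force: [0.4, 0.2, 0.2]
opening: 0.997
```

Call:
arm_command([
  [0.088, 0, 0, 0, -0.176],
  [0.088, 0, 0, 0, -0.176],
  [0.088, 0, 0, 0, -0.176],
  [0.088, 0, 0, 0, -0.176],
  [0.088, 0, 0, 0, -0.176],
  [0.088, 0, 0, 0, -0.176],
  [0.088, 0, 0, 0, -0.176],
  [0.088, 0, 0, 0, -0.176],
  [0.088, 0, 0, 0, -0.176],
  [0.088, 0, 0, 0, -0.176],
  [0.088, 0, 0, 0, 0],
])

```text
clock: 2.98
tool_pos: [0.4827, -0.0704, 0.2145]
eef_rot: [0.374, 0.6, -0.374, 0.6]
contact_force: [-0.1, 0.1, 0.4]
opening: 0.996
```

```bash
cat >> h.py <<'E'
def wcloud(r,s,d):
    c=r.calibration("wrist");T=np.array(c['mount']);Rt=R.from_quat(s['eef_rot']).as_matrix()
    return cloud(c,d,Rt@T[:3,3]+s['tool_pos'],Rt@T[:3,:3])
def rects(W,bands,C=(0.4825,-0.0697),rad=0.12):
    z=W[...,2];near=np.hypot(W[...,0]-C[0],W[...,1]-C[1])<rad
    for lo,hi in bands:
        m=near&(z>lo)&(z<hi)
        k,l,st,ce=cv2.connectedComponentsWithStats(m.astype(np.uint8))
        if k<2: continue
        i=1+np.argmax(st[1:,4]);q=W[l==i]
        print(lo,len(q),np.round(np.median(q,0),4),'px',np.round(ce[i]),cv2.minAreaRect((q[:,:2]*1000).astype(np.float32)))
E
python3 - <<'E'
from plant import r
from h import *
s=r.get_state();p,d=r.snapshot("wrist");cv2.imwrite("pics/w1.png",p[:,:,::-1]);np.save('pics/w1.npy',d)
plan(r,[0.4825,-0.0697,0.20],26.2)
W=wcloud(r,s,d);rects(W,[(0.04,0.055),(0.085,0.115)])
E
```

```text
t 3.02 tcp [ 0.4828 -0.0704  0.2146] 
axes cols
 [[-0.001  0.899  0.439]
 [ 0.     0.439 -0.899]
 [-1.    -0.    -0.001]] 
d [ 0.0146  0.0001 -0.0007] roll -0.0028573994204384836 3.1387352541693545 q [ 0.47  0.58 -0.66  1.95  0.49  0.78 -0.02] F [ 0.14 -0.22 -0.41] open 0.9969409308899017
0.04 4152 [ 0.4794 -0.053   0.0476] px [264. 159.] ((483.5899963378906, -67.04780578613281), (60.9669189453125, 148.96380615234375), 26.22606658935547)
0.085 612 [ 0.4829 -0.0657  0.1011] px [264. 176.] ((483.333251953125, -67.09683227539062), (35.49052429199219, 18.120323181152344), 25.67107582092285)
```

View pics/w1.png

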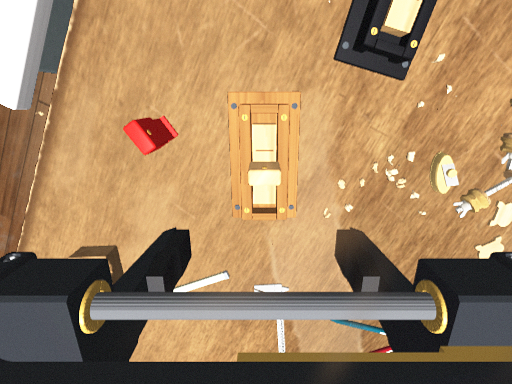

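The wrist view shows the jig at (264,155), aligned with the picture axes, and the pale head at (264,176) midway between the fingers. The red look-alike at (150,133) is well clear. All three views agree within 3 mm, so I descend.

Call:
arm_command([
  [0.088, 0.035, 0.001, -0.0015, 0],
  [0.088, 0.035, 0, 0, 0],
  [0.088, 0.035, 0, 0, 0],
  [0.088, 0.025, 0, 0, 0],
  [0.088, 0.0125, 0, 0, 0],
  [0.088, 0.01, 0, 0, 0],
  [0.088, 0, 0, 0, 0],
])

```text
clock: 3.9
tool_pos: [0.4833, -0.0685, 0.0623]
eef_rot: [0.373, 0.6, -0.374, 0.6]
contact_force: [0.1, 0.4, 0.5]
opening: 1.002
```

Run:
```python
from plant import r
from h import *
plan(r,[0.4827,-0.0687,0.061],26.2)
p,d=r.snapshot("wrist");cv2.imwrite("pics/w2.png",p[:,:,::-1])
W=wcloud(r,r.get_state(),d);rects(W,[(0.04,0.055),(0.085,0.115)])
```

```text
t 3.9 tcp [ 0.4833 -0.0685  0.0623] 
axes cols
 [[-0.     0.897  0.442]
 [-0.     0.442 -0.897]
 [-1.    -0.     0.   ]] 
d [ 0.0013 -0.0007 -0.0001] roll 0.00030947843461609796 -3.141283175155177 q [ 0.29  0.8  -0.39  2.09  0.79  0.4  -0.28] F [0.14 0.44 0.54] open 1.0016926416465752
0.04 7150 [ 0.4741 -0.0405  0.0478] px [263. 186.] ((482.27679443359375, -64.07613372802734), (61.20384216308594, 142.51541137695312), 26.26864242553711)
0.085 2522 [ 0.4823 -0.064   0.1013] px [263. 249.] ((483.5216369628906, -66.69879150390625), (36.12504577636719, 18.685348510742188), 25.481664657592773)
```

View pics/w2.png

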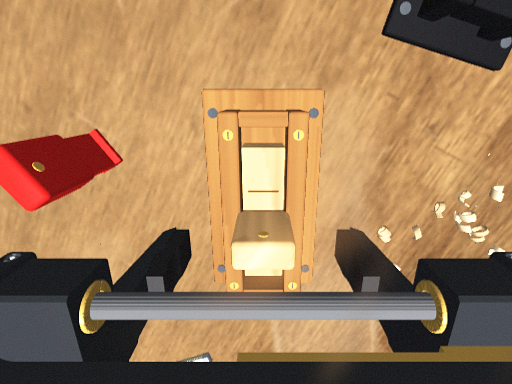

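The wrist view has the head centred between the fingers at (263,245), within about 1.5 mm. Now I close.

Call:
arm_command([
  [0.06, 0, 0, -0.001, 0],
  [0.03, 0, 0, 0, 0],
  [0.03, 0, 0, 0, 0],
  [0.03, 0, 0, 0, 0],
  [0.03, 0, 0, 0, 0],
  [0.03, 0, 0, 0, 0],
], force=20)

```text
clock: 4.7
tool_pos: [0.4827, -0.0676, 0.0623]
eef_rot: [0.373, 0.6, -0.374, 0.6]
contact_force: [0.3, -0.3, 0.7]
opening: 0.404
```

Gripped, with an opening of about 36 mm. The lever from rocking line to grasp is about 66 mm. I rock along tool +z first, about 14 mm along an arc, then check.

Call:
arm_command([
  [0.03, 0.0001, 0, 0.003, 0],
  [0.03, 0.0002, 0, 0.003, 0],
  [0.03, 0.0004, 0, 0.003, 0],
  [0.03, 0.0005, 0, 0.003, 0],
  [0.03, 0.0005, 0, 0.002, 0],
  [0.03, 0, 0, 0, 0],
])

```text
clock: 5.45
tool_pos: [0.4884, -0.078, 0.0611]
eef_rot: [0.374, 0.601, -0.372, 0.6]
contact_force: [-3.5, 4.0, 7.4]
opening: 0.406
```

Run:
```python
from plant import r
from h import *
Rt,d=plan(r,[0.4827,-0.0676,0.0623],26.2)
p,d=r.snapshot("wrist");cv2.imwrite("pics/w3.png",p[:,:,::-1])
p2,d2=r.snapshot("scene");cv2.imwrite("pics/s3.png",cv2.resize(p2[170:270,240:360,::-1],None,fx=5,fy=5,interpolation=2))
```

```text
t 5.45 tcp [ 0.4884 -0.078   0.0611] 
axes cols
 [[-0.     0.896  0.444]
 [ 0.003  0.444 -0.896]
 [-1.     0.001 -0.003]] 
d [-0.0012 -0.0005 -0.0119] roll 0.002606506052963891 -3.138986147536829 q [ 0.31  0.81 -0.41  2.07  0.78  0.42 -0.25] F [-3.54  4.03  7.38] open 0.40610759420834774
```

View pics/w3.png

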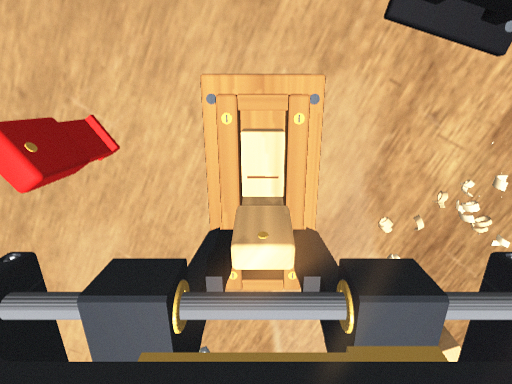

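View pics/s3.png

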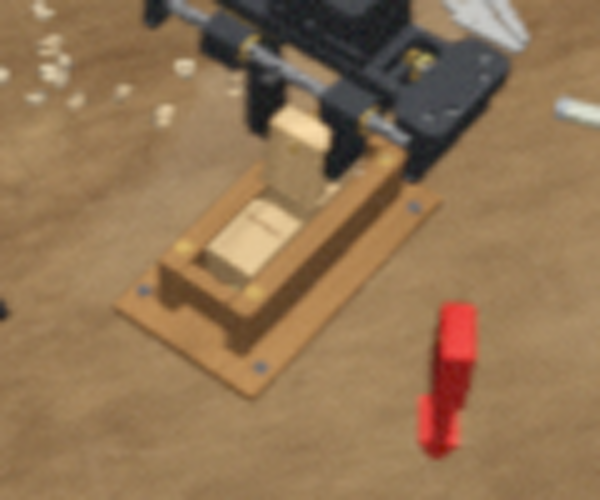

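The scene view shows the head leaning toward the far keeper, and the tool has moved 11.9 mm (about 10°). I push on to 17–18 mm.

Call:
arm_command([
  [0.03, 0.0003, 0, 0.002, 0],
  [0.03, 0.0003, 0, 0.002, 0],
  [0.03, 0.0004, 0, 0.002, 0],
  [0.03, 0, 0, 0.001, 0],
  [0.03, 0, 0, 0, 0],
])

```text
clock: 6.18
tool_pos: [0.4914, -0.084, 0.0599]
eef_rot: [0.374, 0.602, -0.372, 0.6]
contact_force: [-3.0, 5.0, 5.9]
opening: 0.405
```

```bash
cat >> h.py <<'E'
def tilt(r,tag):
    "fit plane to head's top face seen by the wrist camera"
    s=r.get_state();p,d=r.snapshot("wrist");cv2.imwrite(f"pics/{tag}.png",p[:,:,::-1])
    W=wcloud(r,s,d);Rt=R.from_quat(s['eef_rot']).as_matrix()
    Q=W[222:262,240:288].reshape(-1,3);Q=Q[Q[:,2]>0.08]   # head top region
    L=(Q-s['tool_pos'])@Rt    # tool coords: x down,y jaws,z jig x
    # keep top pixels by RANSAC-free robust plane: iterate
    m=np.ones(len(L),bool)
    for _ in range(10):
        A=np.c_[L[m,1:],np.ones(m.sum())];k=np.linalg.lstsq(A,L[m,0],rcond=None)[0]
        m=np.abs(np.c_[L[:,1:],np.ones(len(L))]@k-L[:,0])<0.0015
    print('top face slope along tool z deg',np.degrees(np.arctan(k[1])),'across',np.degrees(np.arctan(k[0])),m.mean(),'ext z',L[m,2].min(),L[m,2].max(),'zmed',np.median(Q[m,2]))
E
python3 - <<'E'
from plant import r
from h import *
plan(r,[0.4827,-0.0676,0.0623],26.2)
tilt(r,'w4')
E
```

```text
t 6.17 tcp [ 0.4914 -0.084   0.0599] 
axes cols
 [[-0.001  0.896  0.444]
 [ 0.003  0.444 -0.896]
 [-1.     0.001 -0.003]] 
d [-0.0023 -0.0005 -0.0185] roll 0.002818119963218816 -3.138774533626574 q [ 0.33  0.82 -0.41  2.06  0.78  0.42 -0.23] F [-2.99  4.96  5.95] open 0.40497320819181515
top face slope along tool z deg -32.74804107568032 across 1.174994992065311 0.22872062663185377 ext z -0.012063508153522766 0.000257298722008621 zmed 0.09767108405625216
```

View pics/w4.png

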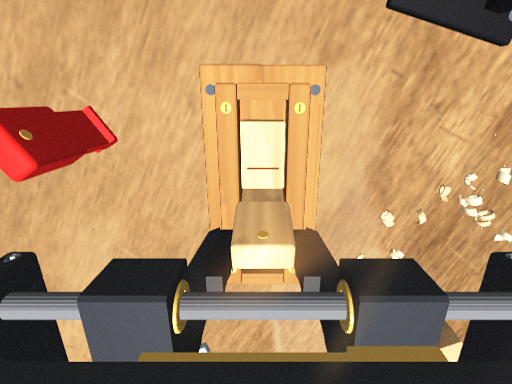

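The wrist view shows more of the head's near face (rows 200–243), so it is leaning away, and 18.5 mm of travel means about 16°. My window mixed the top and side faces, so I'll fit the near side face instead.

```bash
cat >> h.py <<'E'
def lean(r,tag,rows=(200,275)):
    s=r.get_state();p,d=r.snapshot("wrist");cv2.imwrite(f"pics/{tag}.png",p[:,:,::-1]);np.save(f"pics/{tag}.npy",d)
    W=wcloud(r,s,d);Rt=R.from_quat(s['eef_rot']).as_matrix()
    L=np.median(((W-s['tool_pos'])@Rt)[:,255:275],axis=1)
    for v in range(rows[0],rows[1],4): print(v,np.round(L[v]*1000,1), 'wz',round(float(np.median(W[v,255:275,2])),4))
E
python3 - <<'E'
from plant import r
from h import *
lean(r,'w5',(120,280))
E
```

```text
120 [ 24.9   2.  -69.6] wz 0.0352
124 [ 12.8   2.  -68. ] wz 0.0474
128 [ 12.4   2.  -65.5] wz 0.0477
132 [ 12.5   2.  -62.9] wz 0.0476
136 [ 12.7   2.  -60.2] wz 0.0474
140 [ 12.6   2.  -57.6] wz 0.0475
144 [ 12.3   1.3 -55. ] wz 0.0478
148 [ 12.6   2.  -52.3] wz 0.0475
152 [ 12.5   2.  -49.6] wz 0.0476
156 [ 12.5   2.  -46.9] wz 0.0476
160 [ 12.6   2.  -44.1] wz 0.0474
164 [ 12.5   2.  -41.3] wz 0.0476
168 [ 12.1   2.  -38.6] wz 0.0479
172 [ 12.1   2.  -35.8] wz 0.0479
176 [ 12.4   2.  -32.9] wz 0.0477
180 [ 12.4   2.  -30. ] wz 0.0477
184 [ 12.4   2.  -27. ] wz 0.0476
188 [ 12.9   2.  -23.9] wz 0.0472
192 [ 20.8   2.1 -18.2] wz 0.0392
196 [ 15.4   1.3 -17. ] wz 0.0446
200 [ 10.2   2.  -15.9] wz 0.0498
204 [ -1.8   1.9 -17.6] wz 0.0617
208 [ -6.3   1.9 -16.7] wz 0.0663
212 [-10.9   1.9 -15.8] wz 0.0709
216 [-14.7   1.8 -14.8] wz 0.0747
220 [-18.6   1.8 -13.9] wz 0.0786
224 [-22.4   1.8 -13.1] wz 0.0824
228 [-26.    1.8 -12.3] wz 0.086
232 [-29.7   1.7 -11.6] wz 0.0897
236 [-33.4   1.7 -11. ] wz 0.0934
240 [-36.1   1.7 -10. ] wz 0.096
244 [-38.9   1.7  -9.1] wz 0.0988
248 [-40.4   1.7  -7.6] wz 0.1004
252 [-40.6   1.7  -5.2] wz 0.1005
256 [-40.3   1.7  -2.5] wz 0.1003
260 [-39.7   1.7   0.4] wz 0.0996
264 [-38.8   1.7   3.5] wz 0.0988
268 [-37.7   1.7   6.9] wz 0.0977
272 [14.6  2.2 46.9] wz 0.0452
276 [12.1  2.2 48.8] wz 0.0477
```

The side face slopes about 12.5° and the top face about 13.5°, so the lean is about 13° and the keeper is about 7 mm back. I add 2 mm for margin, then go over to the other side.

Call:
arm_command([
  [0.03, 0.0003, 0, 0.001, 0],
  [0.03, 0.0002, 0, 0.001, 0],
  [0.03, 0, 0, 0, 0],
])

```text
clock: 6.65
tool_pos: [0.4924, -0.0858, 0.0596]
eef_rot: [0.374, 0.601, -0.372, 0.6]
contact_force: [-2.7, 4.5, 7.7]
opening: 0.405
```

Run:
```python
from plant import r
from h import *
plan(r,[0.4827,-0.0676,0.0623],26.2)
lean(r,'w6',(200,272))
```

```text
t 6.65 tcp [ 0.4924 -0.0858  0.0596] 
axes cols
 [[-0.     0.896  0.444]
 [ 0.003  0.444 -0.896]
 [-1.     0.001 -0.003]] 
d [-0.0026 -0.0006 -0.0207] roll 0.0028415813778218837 -3.138751072211971 q [ 0.33  0.82 -0.41  2.05  0.78  0.43 -0.23] F [-2.73  4.46  7.68] open 0.40532297328333194
200 [  8.1   2.  -16.7] wz 0.0515
204 [ -3.5   1.9 -18.3] wz 0.0632
208 [ -7.8   1.9 -17.3] wz 0.0674
212 [-11.9   1.9 -16.3] wz 0.0715
216 [-15.9   1.8 -15.3] wz 0.0755
220 [-19.8   1.8 -14.5] wz 0.0795
224 [-23.2   1.8 -13.4] wz 0.0828
228 [-26.7   1.8 -12.6] wz 0.0863
232 [-30.4   1.7 -11.9] wz 0.09
236 [-33.5   1.2 -11.1] wz 0.0932
240 [-36.3   1.1 -10.1] wz 0.0959
244 [-39.    1.7  -9.2] wz 0.0987
248 [-40.9   0.7  -7.8] wz 0.1005
252 [-41.    1.7  -5.5] wz 0.1007
256 [-40.5   1.7  -2.7] wz 0.1002
260 [-39.5   1.7   0.5] wz 0.0991
264 [-38.7   1.7   3.6] wz 0.0984
268 [-37.1   1.7   7.4] wz 0.0967
```

Call:
arm_command([
  [0.03, -0.0008, 0, -0.003, 0],
  [0.03, -0.0007, 0, -0.003, 0],
  [0.03, -0.0005, 0, -0.003, 0],
  [0.03, -0.0004, 0, -0.003, 0],
  [0.03, -0.0002, 0, -0.003, 0],
  [0.03, 0, 0, -0.003, 0],
  [0.03, 0, 0, 0, 0],
])

```text
clock: 7.58
tool_pos: [0.4848, -0.0716, 0.0617]
eef_rot: [0.373, 0.601, -0.373, 0.6]
contact_force: [1.5, -2.2, 1.2]
opening: 0.402
```

Run:
```python
from plant import r
from h import *
plan(r,[0.4827,-0.0676,0.0623],26.2)
lean(r,'w7',(188,276))
```

```text
t 7.58 tcp [ 0.4848 -0.0716  0.0617] 
axes cols
 [[-0.     0.897  0.443]
 [ 0.     0.443 -0.897]
 [-1.    -0.    -0.   ]] 
d [-0.0006 -0.0001 -0.0046] roll 0.0013726505371299002 -3.1402200030526632 q [ 0.29  0.81 -0.39  2.08  0.79  0.4  -0.27] F [ 1.48 -2.19  1.21] open 0.4016733038495231
188 [ 13.8   2.  -23.6] wz 0.0479
192 [ 14.    2.  -20.6] wz 0.0477
196 [ 14.5   2.  -17.3] wz 0.0472
200 [ 14.5   2.  -14.3] wz 0.0472
204 [ 14.2   2.1 -11.3] wz 0.0475
208 [14.2  2.1 -8.2] wz 0.0475
212 [ -1.3   1.9 -11.7] wz 0.063
216 [ -7.2   1.9 -11.4] wz 0.0689
220 [-12.5   1.9 -11.1] wz 0.0742
224 [-17.8   1.8 -10.9] wz 0.0795
228 [-22.7   1.8 -10.6] wz 0.0844
232 [-27.7   1.8 -10.5] wz 0.0894
236 [-32.    1.7 -10.3] wz 0.0937
240 [-35.6   1.7  -9.7] wz 0.0973
244 [-38.9   1.7  -9.1] wz 0.1006
248 [-40.    1.7  -7.3] wz 0.1017
252 [-40.5   1.7  -5.1] wz 0.1022
256 [-40.2   1.7  -2.4] wz 0.1019
260 [-39.9   1.7   0.2] wz 0.1016
264 [-39.9   1.7   2.8] wz 0.1016
268 [-39.6   1.7   5.6] wz 0.1013
272 [14.3  2.2 46.7] wz 0.0474
```

View pics/w7.png

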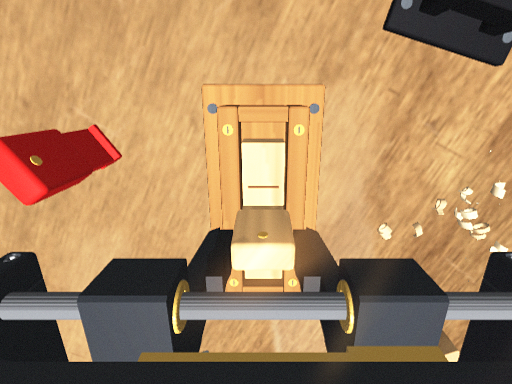

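About +3° lean remains, 4.6 mm from the start. I continue over to the other side.

Call:
arm_command([
  [0.03, 0, 0, -0.003, 0],
  [0.03, 0, 0, -0.003, 0],
  [0.03, 0.0003, 0, -0.003, 0],
  [0.03, 0.0004, 0, -0.003, 0],
  [0.03, 0.0005, 0, -0.003, 0],
  [0.03, 0.0007, 0, -0.003, 0],
  [0.03, 0, 0, 0, 0],
])

```text
clock: 8.5
tool_pos: [0.4775, -0.0568, 0.0602]
eef_rot: [0.373, 0.6, -0.374, 0.601]
contact_force: [2.2, -5.3, 5.2]
opening: 0.407
```

Run:
```python
from plant import r
from h import *
plan(r,[0.4827,-0.0676,0.0623],26.2)
lean(r,'w8',(180,276))
```

```text
t 8.5 tcp [ 0.4775 -0.0568  0.0602] 
axes cols
 [[ 0.001  0.897  0.441]
 [-0.002  0.441 -0.897]
 [-1.     0.     0.002]] 
d [-0.0021 -0.0001  0.012 ] roll -5.245045199693117e-05 3.1415402031377964 q [ 0.25  0.8  -0.37  2.11  0.8   0.37 -0.32] F [ 2.15 -5.28  5.16] open 0.4071706581030834
180 [ 12.6   2.  -29.9] wz 0.0476
184 [ 12.2   2.  -27.1] wz 0.048
188 [ 12.8   2.  -24. ] wz 0.0473
192 [ 12.5   2.  -21.1] wz 0.0476
196 [ 12.6   2.  -18. ] wz 0.0476
200 [ 12.2   1.7 -15.1] wz 0.0479
204 [ 12.6   2.  -11.9] wz 0.0475
208 [12.6  2.1 -8.8] wz 0.0475
212 [12.6  2.1 -5.7] wz 0.0475
216 [12.7  2.1 -2.5] wz 0.0475
220 [12.5  2.1  0.7] wz 0.0477
224 [-3.3  1.9 -3.8] wz 0.0635
228 [-11.9   1.9  -5.2] wz 0.0721
232 [-19.7   1.8  -6.4] wz 0.0799
236 [-28.1   1.8  -8.1] wz 0.0882
240 [-33.9   1.7  -8.8] wz 0.094
244 [-38.2   1.7  -8.7] wz 0.0984
248 [-39.2   1.7  -6.9] wz 0.0994
252 [-39.7   1.7  -4.6] wz 0.0998
256 [-40.4   1.7  -2.6] wz 0.1006
260 [-40.7   1.1  -0.3] wz 0.1009
264 [-41.1   1.7   2. ] wz 0.1013
268 [-40.9   1.7   4.7] wz 0.1011
272 [-40.8   1.7   7.4] wz 0.101
```

View pics/w8.png

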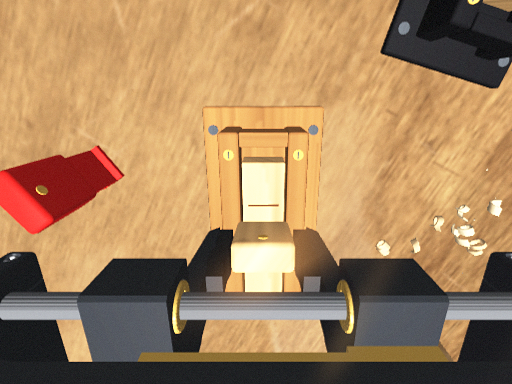

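The wrist side-face fit gives a lean of about −9.3°. I need about 6 mm more.

Call:
arm_command([
  [0.03, 0.0004, 0, -0.002, 0],
  [0.03, 0.0005, 0, -0.002, 0],
  [0.03, 0.0005, 0, -0.002, 0],
  [0.03, 0, 0, -0.0005, 0],
  [0.03, 0, 0, 0, 0],
])

```text
clock: 9.18
tool_pos: [0.4748, -0.0512, 0.0588]
eef_rot: [0.373, 0.6, -0.374, 0.601]
contact_force: [2.8, -6.2, 6.3]
opening: 0.404
```

Run:
```python
from plant import r
from h import *
plan(r,[0.4827,-0.0676,0.0623],26.2)
lean(r,'w9',(220,276))
```

```text
t 9.18 tcp [ 0.4748 -0.0512  0.0588] 
axes cols
 [[ 0.001  0.897  0.441]
 [-0.002  0.441 -0.897]
 [-1.     0.     0.002]] 
d [-0.0034 -0.0001  0.0182] roll -0.00044137037665685123 3.1411512832131363 q [ 0.23  0.8  -0.35  2.12  0.81  0.35 -0.34] F [ 2.75 -6.18  6.33] open 0.40431355792574397
220 [11.3  2.1  0.1] wz 0.0475
224 [11.4  2.1  3.3] wz 0.0475
228 [-3.4  1.9 -0.9] wz 0.0623
232 [-14.3   1.9  -3.5] wz 0.0731
236 [-24.1   1.8  -6. ] wz 0.0829
240 [-32.2   1.7  -7.8] wz 0.091
244 [-37.5   1.7  -8.3] wz 0.0964
248 [-39.    1.7  -6.7] wz 0.0978
252 [-39.8   1.7  -4.7] wz 0.0986
256 [-40.    1.7  -2.3] wz 0.0988
260 [-40.7   1.7  -0.3] wz 0.0995
264 [-41.4   1.7   1.8] wz 0.1003
268 [-41.7   1.7   4.1] wz 0.1006
272 [-42.    1.7   6.5] wz 0.1009
```

The lean is about −13.5°. I add 2 mm, then come back to about upright.

Call:
arm_command([
  [0.03, 0.0003, 0, -0.001, 0],
  [0.03, 0.0002, 0, -0.001, 0],
  [0.03, 0, 0, 0, 0],
  [0.03, -0.0008, 0, 0.003, 0],
  [0.03, -0.0007, 0, 0.003, 0],
  [0.03, -0.0006, 0, 0.003, 0],
  [0.03, -0.0005, 0, 0.003, 0],
  [0.03, -0.0004, 0, 0.003, 0],
  [0.03, -0.0002, 0, 0.003, 0],
  [0.03, 0, 0, 0, 0],
])

```text
clock: 10.48
tool_pos: [0.4815, -0.0649, 0.0611]
eef_rot: [0.374, 0.6, -0.374, 0.6]
contact_force: [-0.9, 1.7, 2.4]
opening: 0.405
```

Run:
```python
from plant import r
from h import *
plan(r,[0.4827,-0.0676,0.0623],26.2)
lean(r,'w10',(200,276))
```

```text
t 10.47 tcp [ 0.4815 -0.0649  0.0611] 
axes cols
 [[ 0.     0.897  0.442]
 [-0.     0.442 -0.897]
 [-1.     0.     0.   ]] 
d [-0.0012 -0.0001  0.0029] roll 5.238711451944869e-06 -3.1415874148783414 q [ 0.27  0.8  -0.38  2.09  0.79  0.39 -0.3 ] F [-0.93  1.7   2.4 ] open 0.4050218798597281
200 [ 13.5   2.1 -14.6] wz 0.0476
204 [ 13.7   2.1 -11.5] wz 0.0474
208 [32.4  2.2 -0.6] wz 0.0287
212 [23.   2.1 -1.2] wz 0.0381
216 [14.9  2.1 -1.5] wz 0.0462
220 [-4.   1.9 -7.1] wz 0.065
224 [-10.9   1.9  -7.5] wz 0.0719
228 [-16.7   1.8  -7.6] wz 0.0778
232 [-23.    1.8  -8.1] wz 0.0841
236 [-28.7   1.7  -8.5] wz 0.0898
240 [-33.6   1.7  -8.6] wz 0.0947
244 [-38.    1.7  -8.6] wz 0.0991
248 [-39.9   1.7  -7.2] wz 0.101
252 [-40.7   1.7  -5.3] wz 0.1018
256 [-40.9   1.7  -2.9] wz 0.1019
260 [-40.9   1.7  -0.4] wz 0.102
264 [-41.    1.7   2. ] wz 0.1021
268 [-41.2   1.7   4.5] wz 0.1023
272 [-40.7   1.7   7.4] wz 0.1018
```

View pics/w10.png

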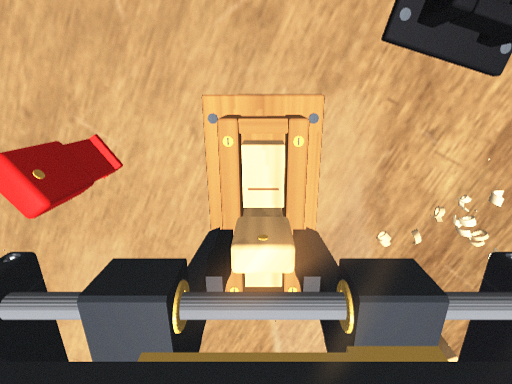

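Lean is about −3° and the near keeper's inner edge now lies about 13 mm from the middle, roughly 8 mm back. I bring it 3 mm more to upright and lift a little, watching the force.

Call:
arm_command([
  [0.03, 0, 0, 0.002, 0],
  [0.03, 0, 0, 0.0015, 0],
  [0.03, -0.001, 0, 0, 0],
  [0.03, -0.003, 0, 0, 0],
  [0.03, -0.004, 0, 0, 0],
  [0.03, 0, 0, 0, 0],
])

```text
clock: 11.28
tool_pos: [0.4828, -0.0682, 0.0693]
eef_rot: [0.373, 0.6, -0.374, 0.6]
contact_force: [-0.6, 0.3, -0.2]
opening: 0.403
```

Run:
```python
from plant import r
from h import *
plan(r,[0.4827,-0.0676,0.0623],26.2)
lean(r,'w11',(200,276))
```

```text
t 11.28 tcp [ 0.4828 -0.0682  0.0693] 
axes cols
 [[-0.     0.897  0.441]
 [-0.001  0.441 -0.897]
 [-1.    -0.     0.001]] 
d [ 0.007   0.0002 -0.0006] roll -8.759382716198455e-05 3.1415050597626313 q [ 0.29  0.79 -0.41  2.09  0.77  0.42 -0.27] F [-0.56  0.26 -0.2 ] open 0.4032980116534745
200 [40.1  2.3 -4.5] wz 0.0292
204 [33.7  2.2 -3.5] wz 0.0356
208 [25.2  2.1 -3.6] wz 0.0441
212 [17.4  2.1 -3.6] wz 0.0519
216 [-0.1  2.  -8.2] wz 0.0694
220 [-6.3  1.9 -8.2] wz 0.0756
224 [-12.5   1.9  -8.3] wz 0.0818
228 [-18.1   1.8  -8.3] wz 0.0873
232 [-23.5   1.8  -8.3] wz 0.0928
236 [-28.9   1.7  -8.6] wz 0.0981
240 [-32.8   1.7  -8.2] wz 0.1021
244 [-37.2   1.7  -8.2] wz 0.1065
248 [-39.4   1.7  -6.9] wz 0.1086
252 [-39.9   1.7  -4.8] wz 0.1092
256 [-39.6   1.7  -2.1] wz 0.1089
260 [-40.1   1.7   0.1] wz 0.1093
264 [-39.8   1.7   2.8] wz 0.1091
268 [-39.9   1.7   5.4] wz 0.1092
272 [-39.3   1.7   8.4] wz 0.1086
```

The block is upright and has come up about 8 mm (top 0.102→0.109), past the 4 mm of play, with no force. I lift another 52 mm.

Call:
arm_command([
  [0.03, -0.004, 0, 0, 0],
  [0.03, -0.006, 0, 0, 0],
  [0.03, -0.006, 0, 0, 0],
  [0.03, -0.006, 0, 0, 0],
  [0.03, -0.007, 0, 0, 0],
  [0.03, -0.007, 0, 0, 0],
  [0.03, -0.007, 0, 0, 0],
  [0.03, -0.006, 0, 0, 0],
  [0.03, -0.003, 0, 0, 0],
  [0.03, 0, 0, 0, 0],
  [0.03, 0, 0, 0, 0],
])

```text
clock: 12.7
tool_pos: [0.4827, -0.0676, 0.121]
eef_rot: [0.373, 0.601, -0.374, 0.6]
contact_force: [0.2, -0.5, -0.6]
opening: 0.408
```

Run:
```python
from plant import r
from h import *
plan(r,[0.4827,-0.0676,0.1213],26.2)
lean(r,'w12',(120,276))
p2,d2=r.snapshot("scene");cv2.imwrite("pics/s12.png",cv2.resize(p2[150:270,240:360,::-1],None,fx=5,fy=5,interpolation=2)[:600])
```

```text
t 12.7 tcp [ 0.4827 -0.0676  0.121 ] 
axes cols
 [[-0.     0.897  0.442]
 [-0.     0.442 -0.897]
 [-1.    -0.    -0.   ]] 
d [-0.0003  0.      0.    ] roll 0.0007760747508518946 -3.1408165788389413 q [ 0.37  0.71 -0.52  2.05  0.67  0.55 -0.18] F [ 0.24 -0.47 -0.59] open 0.4076279765369815
120 [ 73.2   2.4 -65.9] wz 0.0477
124 [ 96.2   2.6 -60.5] wz 0.0247
128 [ 92.1   2.5 -57.2] wz 0.0289
132 [ 73.2   2.4 -55.7] wz 0.0477
136 [ 73.7   2.4 -52.2] wz 0.0473
140 [ 73.5   2.4 -48.7] wz 0.0475
144 [ 73.3   2.4 -45.1] wz 0.0477
148 [ 73.2   2.4 -41.6] wz 0.0478
152 [ 73.5   2.4 -37.9] wz 0.0474
156 [ 73.6   2.5 -34.3] wz 0.0474
160 [ 73.7   2.5 -30.6] wz 0.0473
164 [ 73.5   2.5 -26.9] wz 0.0474
168 [ 73.3   2.5 -23.2] wz 0.0476
172 [ 73.3   2.5 -19.4] wz 0.0476
176 [ 73.4   2.5 -15.5] wz 0.0475
180 [ 73.5   2.5 -11.6] wz 0.0474
184 [113.2   2.8   4.8] wz 0.0078
188 [110.5   2.8   8.5] wz 0.0105
192 [106.8   2.8  11.8] wz 0.0141
196 [40.   2.3 -8. ] wz 0.081
200 [40.   2.3 -4.5] wz 0.0809
204 [33.6  2.2 -3.5] wz 0.0873
208 [25.5  1.4 -3.5] wz 0.0955
212 [17.8  2.1 -3.4] wz 0.1031
216 [ 0.3  1.3 -8.1] wz 0.1207
220 [-6.5  1.9 -8.2] wz 0.1274
224 [-12.2   1.9  -8.1] wz 0.1332
228 [-18.3   1.8  -8.4] wz 0.1393
232 [-23.3   1.2  -8.2] wz 0.1442
236 [-28.7   1.7  -8.5] wz 0.1497
240 [-32.9   1.7  -8.2] wz 0.1539
244 [-37.1   1.7  -8.1] wz 0.1581
248 [-39.2   1.7  -6.8] wz 0.1601
252 [-39.8   1.7  -4.7] wz 0.1607
256 [-39.8   1.7  -2.2] wz 0.1608
260 [-39.7   1.7   0.4] wz 0.1606
264 [-40.    1.7   2.7] wz 0.1609
268 [-39.9   1.7   5.4] wz 0.1608
272 [-39.    1.7   8.6] wz 0.16
```

View pics/w12.png

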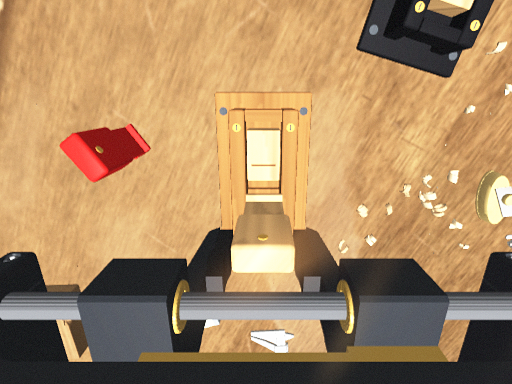

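View pics/s12.png

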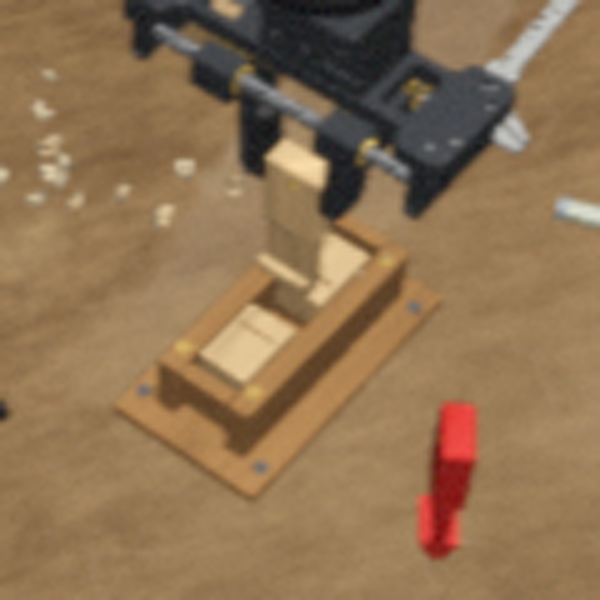

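The wrist view shows the block upright, with its top at 0.1608, so the foot is about 19 mm above the jig. I'll check both keepers from the scene and top views before handing in.

Run:
```python
from plant import r
from h import *
ux=np.array([0.442,-0.897]);uy=np.array([0.897,0.442])
for n in ["scene","top"]:
    p,d=r.snapshot(n);W=cloud(r.calibration(n),d)
    C=np.array([0.4805,-0.0684]) if n=="scene" else np.array([0.484,-0.071])
    a=(W[...,:2]-C)@ux;b=(W[...,:2]-C)@uy
    hs=cv2.cvtColor(p,cv2.COLOR_RGB2HSV)
    m=(abs(b)<0.012)&(abs(a)<0.08)&(abs(W[...,2]-0.047)<0.006)
    x=np.sort(a[m])*1000
    print(n,'gaps:',[(round(x[i],1),round(x[i+1],1)) for i in range(len(x)-1) if x[i+1]-x[i]>3],x[0],x[-1])
```

```text
scene gaps: [(np.float64(-64.8), np.float64(-58.5)), (np.float64(-11.8), np.float64(9.9)), (np.float64(14.8), np.float64(19.2)), (np.float64(57.5), np.float64(64.1))] -76.29452361240716 76.04659316828655
top gaps: [(np.float64(-64.9), np.float64(-57.4))] -74.44085562878392 -11.337308060018781
```

Run:
```python
from plant import r
from h import *
ux=np.array([0.442,-0.897]);uy=np.array([0.897,0.442]);C=np.array([0.4805,-0.0684])
W=cloud(r.calibration("scene"),np.load('pics/scene0.npy'))
a=(W[...,:2]-C)@ux;b=(W[...,:2]-C)@uy
m=(abs(b)<0.012)&(abs(a)<0.08)&(abs(W[...,2]-0.047)<0.006)
x=np.sort(a[m])*1000
print([(round(x[i],1),round(x[i+1],1)) for i in range(len(x)-1) if x[i+1]-x[i]>3])
s=r.get_state();print(s['clock'],np.abs(s['qd']).max(),s['opening'],s['tool_pos'])
```

```text
[(np.float64(-62.8), np.float64(-52.4)), (np.float64(-0.6), np.float64(19.8)), (np.float64(25.9), np.float64(29.4)), (np.float64(54.5), np.float64(64.0))]
12.9 0.0019229952492472568 0.40855776867195875 [ 0.48271319 -0.06753712  0.12096157]
```

Depth edges show both keepers moved, but the resolution is only about 2.5 mm. I'll compare pixel profiles along the keepers before and after, since the scene camera is static.

Run:
```python
from plant import r
from h import *
ux=np.array([0.442,-0.897]);uy=np.array([0.897,0.442])
from scipy.ndimage import map_coordinates as mc
out=[]
for n,C in [("scene",np.array([0.4805,-0.0684])),("top",np.array([0.484,-0.071]))]:
    c=r.calibration(n);Rm=R.from_quat(c['orientation']).as_matrix()
    p1,_=r.snapshot(n);p0=cv2.imread(f'pics/{n}0.png')[:,:,::-1]
    t=np.arange(-80,80.1,0.4)/1000;w=np.arange(-30,30.1,0.4)/1000
    T,Wd=np.meshgrid(t,w)
    P=np.concatenate([C+T[...,None]*ux+Wd[...,None]*uy,np.full(T.shape+(1,),0.048)],-1)
    q=(P-c['eye'])@Rm;u=q[...,0]/q[...,2]*c['fx']+c['cx'];v=q[...,1]/q[...,2]*c['fy']+c['cy']
    prof=[]
    for p in (p0,p1):
        im=np.stack([mc(p[...,k].astype(float),[v,u],order=1) for k in range(3)],-1)
        out.append(im[::-1,:,::-1])
        prof.append(im[55:95].mean((0,2)))
    for lo,hi in [(-70,-45),(45,72)]:
        k=(t*1000>=lo)&(t*1000<=hi)
        print(n,lo,[list(np.round(f[k][::5]).astype(int)) for f in prof])
cv2.imwrite('pics/rect.png',cv2.resize(np.vstack(out),None,fx=1.95,fy=0.97).astype(np.uint8))
```

```text
scene -70 [[np.int64(116), np.int64(120), np.int64(119), np.int64(112), np.int64(100), np.int64(92), np.int64(90), np.int64(91), np.int64(93), np.int64(102), np.int64(126), np.int64(156), np.int64(172)], [np.int64(126), np.int64(130), np.int64(129), np.int64(124), np.int64(113), np.int64(107), np.int64(114), np.int64(138), np.int64(169), np.int64(185), np.int64(188), np.int64(189), np.int64(188)]]
scene 45 [[np.int64(172), np.int64(175), np.int64(175), np.int64(168), np.int64(145), np.int64(110), np.int64(81), np.int64(66), np.int64(63), np.int64(65), np.int64(74), np.int64(91), np.int64(109), np.int64(118)], [np.int64(187), np.int64(188), np.int64(189), np.int64(190), np.int64(190), np.int64(188), np.int64(176), np.int64(150), np.int64(114), np.int64(88), np.int64(84), np.int64(99), np.int64(119), np.int64(129)]]
top -70 [[np.int64(137), np.int64(139), np.int64(140), np.int64(141), np.int64(143), np.int64(143), np.int64(143), np.int64(139), np.int64(138), np.int64(159), np.int64(192), np.int64(210), np.int64(212)], [np.int64(144), np.int64(147), np.int64(148), np.int64(148), np.int64(145), np.int64(143), np.int64(163), np.int64(197), np.int64(215), np.int64(218), np.int64(218), np.int64(219), np.int64(219)]]
top 45 [[np.int64(214), np.int64(213), np.int64(206), np.int64(187), np.int64(162), np.int64(148), np.int64(143), np.int64(133), np.int64(110), np.int64(89), np.int64(98), np.int64(123), np.int64(135), np.int64(138)], [np.int64(43), np.int64(41), np.int64(41), np.int64(42), np.int64(42), np.int64(43), np.int64(43), np.int64(44), np.int64(44), np.int64(44), np.int64(45), np.int64(45), np.int64(45), np.int64(45)]]
```

View pics/rect.png

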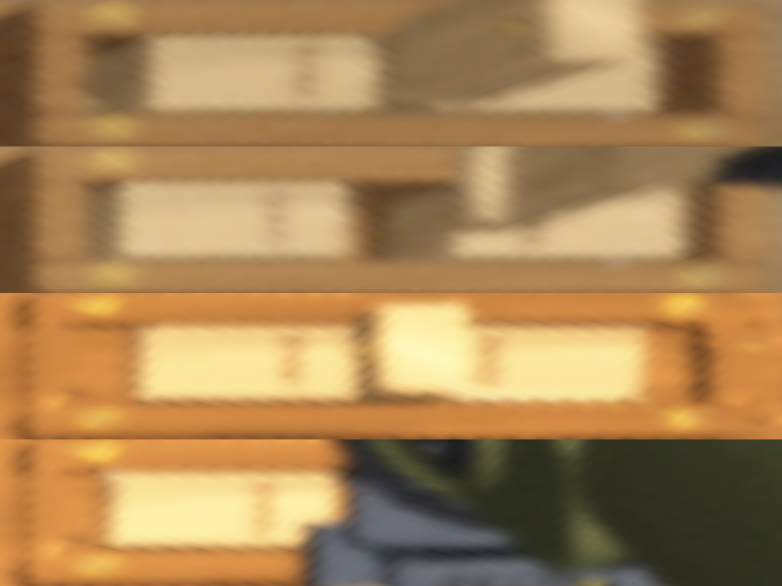

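In the rectified strips, both keepers' outer edges have shifted outward by about 6 mm: on the −x side from −50 to −56 mm, on the +x side from 54 to 60 mm. Both are past the 4 mm requirement, so I hand in.

Run:
```python
from plant import r
print(r.finish_job())
```

```text
the job is handed in; nothing more can be done
None
```

I rocked the locating block both ways in the wooden jig until both keepers were pushed back. I then lifted it straight out and handed the job in with the gripper holding it upright over its pocket; `finish_job` gives no verdict. I gripped the head across its 36 mm width at 20 N so it could pivot between the pads.

**Rocking:** The last measured leans were about 14–15° to the +x side (after the final 2 mm) and about 13.5° to the −x side, after which I pushed 2 mm further without measuring again.

**Final checks at 12.9 s:**
- **Height:** the block's top was at 0.161 m, which puts its foot about 19 mm above the jig's top.
- **Pose:** the side and top faces fitted upright to within about 1°. The tool was within about 2 mm of the pocket's middle.
- **Grip:** the arm was still, the opening was about 36 mm, and outside force was under 1 N.
- **Keepers:** both had moved about 6 mm outward in the scene camera.
- **Other objects:** the arm stayed clear of the mallet, bored block and caliper in the moves I planned. I did not measure their positions again at the end.

**Checks that disagreed or failed:**
- **Keeper distance:** the lean angles suggested 7–8 mm of keeper travel, the pixel profiles about 6 mm, and the coarse depth edges 3–6 mm.
- **Hidden keeper:** in the top view the arm hid the +x keeper, so only the scene camera confirms that one.
- **Failed fit:** my first top-face fit for the lean mixed two faces, so I replaced it with a side-face profile.

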